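# Slide the gift tins in beside their twins

### The arm

A 6-joint arm with a two-finger parallel gripper is mounted at the origin on the work surface. World frame = base frame: x ahead of the robot, y to its left, z up, the work surface at z = 0. Lengths are in m, angles in rad, forces in N, time in s.
With the tool pointing down it reaches from about 0.4 to 0.825 m from the base axis. Payload 7 kg.
Tool frame: the origin (TCP) lies midway between the tips of the shut fingers; the grasp point (between the pads) lies 19 mm behind it; z points along the fingers, y is the line along which they close (so a half turn about z gives the same grasp; the last joint's range is limited). The gripper opens to 88 mm and grips with 3 to 60 N. Pads are 19 mm wide; open, the fingers measure 130 mm over their backs; the gripper's body (78 mm by 193 mm) begins 47 mm behind the grasp point.
Start: joints at [-0.906, 0.359, 0.012, 0, -1.224, -0.288], TCP at [0.248, -0.628, 0.227] pointing down, gripper open.
Joint ranges: [-3.07, 3.07], [-1.43, 2.12], [-1.02, 1.25], [-3.03, 1.67], [-3.05, -0], [-3.03, 3.03]. Speed limits (rad/s): [2.39, 2.39, 3.01, 3.14, 3.14, 3.14].

### API

Orientations are given as a rotation vector (axis times angle).
In Python, from workcell import monitor, vision, ctrl gives the robot as it stands.
- The arm moves only by the shell command python3 -m inch 'ROWS'. ROWS is JSON, a list of rows, each a list of 3 entries, a list of its own where there are three numbers: the finger opening in cm, from 0 to 8.76, then the shift along the world's x, y, z in cm, then the turn about the world's z in degrees. In form: [[fingers, [tx, ty, tz], twist], ...]. A call has 1 to 10 rows; each row shifts and turns the commanded pose from where the row before left it; what a row does not reach is not made up. A row lasts 1/8 s, in which the tool goes at most 62.5 mm and 10.7 degrees, less where a joint would pass 70% of its speed; a pose out of reach is approached as far as the arm can. A call with a gripper value outside its range is refused whole. The fingers move at their own pace and stop on an object; the grip force is fixed at half the most. Time passes only in rows, so rows that do not move let the fingers close. It gives the time, the measured TCP pose, the force, the opening and the grip force at its end, in the units of the state.
- monitor.observe(): the state, without advancing time (a new reading comes with each control period).
- vision.camera(name): name is "scene" or "top" or "wrist"; returns a dict with "image" (420x560x3 uint8, red, green, blue), "range_z" (420x560 float32, m along the optical axis (not along the pixel's ray), 0 where there is no reading), "fov_y" (degrees; the focal length in pixels is half the picture's height over the tangent of half this angle, whatever the lens; pixels are square), "cx", "cy" (the principal point, pixels), "D" ([k1, k2, p1, p2, k3] as OpenCV has them; the pictures are not rectified), "position" and "orientation" of the camera in the world. Camera axes: x right, y down, z forward; pixel columns grow to the right and rows downward; lengths in m; the calibration is good to about 2 mm. A picture is of the moment at which its call begins.
- ctrl.finish_job(): hands the job in; it is judged then, once.
Trained networks look in the newest picture that a camera, given by its name, has taken for a name from the list of things; names that differ only in an ending like _2 or _b are one class to them, and where a whole thing is asked for, a point or a joint stands for the part that bears it (a point fixed in the world has none). Each returns a list of dicts, best first, with "conf" (0 to 1); they miss things now and then, are a little off and sometimes report something else, mostly with a low value. They report only what shows in the picture. A call takes as long as a camera call. They do not tell look-alikes from the thing itself.
- vision.regions_of(target, camera): "region" (420x560 bool, what is visible of it).
- vision.mark_of(target, camera): "position" ([x, y, z] in m, in the coordinates of the camera as it stood for that picture, good to about 4 mm: a listed point, or the origin of a listed thing).
The state is a dict: "time": time; "qpos": joint angles; "joint_velocities": joint speeds; "effort": joint torques, N m; "tcp_pos": TCP position; "ee_rot": TCP orientation; "wrist_force": force on the tool from outside, world axes, zero at the start; "ft_torque": the same for the moment, N m; "opening": finger opening in m; "finger_force": force on a finger pad.
Only numpy, scipy, OpenCV 4.12 (cv2) and the standard library are available. Lean on these libraries where they do the work, as an engineer would, in place of code of your own. Each camera call takes 0.05 s, during which the arm holds its last target. There are 200 camera calls.

### The job

The tins are sold in matching pairs: slide each of the two loose tins along the counter, without lifting it off the wood, into the display bay where the tin of the same shape stands, beside that twin and pushed fully inside so that it does not stick out past the ends of the dividers. Leave the three tins already in the display standing where they are, and do not disturb the lantern, the tape dispenser or the postcards.

Things in the scene. Friction and masses are not known exactly. Their poses are not given: they have to be found in the camera images.
- display: Low dark-wood display fixed on the counter: three bays in a row along y, no floor. Origin at counter level; x points to its back wall, away from the robot, y left, z up. Back wall 60 mm high, inner face at x = +50 mm. Four dividers 40 mm high, 8 mm thick, at y = -297, -99, 99, 297 mm, from the back wall to open front ends at x = -60 mm. Each bay is 190 wide, 110 deep. Yaw within 0.06 rad.
- bay_left (a point): Counter-level centre point of the left bay (display y = +198 mm, x = 0); axes as the display's.
- bay_middle (a point): Counter-level centre point of the middle bay (display y = 0, x = 0); axes as the display's.
- bay_right (a point): Counter-level centre point of the right bay (display y = -198 mm, x = 0); axes as the display's.
- tin_round: Round plain metal gift tin, 80 mm in diameter and 50 mm high. Loose on the open counter in front of the display, at its left or right end, 0.3 to 0.4 m off the robot's centre line. Origin: centre of underside, z up. Flat topped, 0.18 to 0.35 kg, slides on the wood.
- tin_square: Square plain metal gift tin, 76 x 76 mm and 50 mm high, x and y axes square to its sides. Loose on the open counter in front of the display, at its left or right end, 0.3 to 0.4 m off the robot's centre line. Origin: centre of underside, z up. Flat topped, 0.18 to 0.35 kg, slides on the wood.
- twin_round: Round tin. Plain metal, same size as its loose mate (80 mm diameter, 50 high). Stands in one of the bays (which one varies), in one half of it: centre 50 mm (+-6) from the bay's middle, towards +y in the left and middle bays, towards -y in the right bay; the other half is free, about 100 mm. Origin: centre of underside, z up, 3 to 11 mm behind bay centre. Loose, 0.25 kg.
- twin_square: Square tin. Plain metal, same size as its loose mate (76 x 76 x 50 mm). Stands in one of the bays (which one varies), in one half of it: centre 50 mm (+-6) from the bay's middle, towards +y in the left and middle bays, towards -y in the right bay; the other half is free, about 100 mm. Origin: centre of underside, z up, 3 to 11 mm behind bay centre. Loose, 0.25 kg.
- twin_hex: Six-sided tin with no partner today. Plain metal, 76 mm across flats, 50 high. Stands in one of the bays (which one varies), in one half of it: centre 50 mm (+-6) from the bay's middle, towards +y in the left and middle bays, towards -y in the right bay; the other half is free, about 100 mm. Origin: centre of underside, z up, 3 to 11 mm behind bay centre. Loose, 0.25 kg.
- lantern: Bystander: white ceramic lantern ornament, 96 mm in diameter, 125 mm tall, loose, left of the display. Origin at the centre of its underside.
- tape_dispenser: Bystander: black tape dispenser, 130 x 50 mm, 88 mm tall, loose, right of the display. Origin at the centre of its underside.
- postcards: Bystander: banded stack of postcards, 70 x 150 mm, 29 mm tall, loose, behind the display. Origin at the centre of its underside.
Not all that is in view belongs to the job. Leave any blue or red look-alike of the twin_round alone.

How it is judged:
At the end, for the whole second after the job is handed in: The loose round and square tins each stand flat on the counter, at rest, in the same bay as their twin and wholly inside it: their centre no more than 25 mm in front of the bay's centre (5 mm or less of tin past the divider ends); the three display tins are within 30 mm of where they started (((y of tin_round in the frame of bay_left between -0.08 and 0.08 m and y of twin_round in the frame of bay_left between -0.08 and 0.08 m) or (y of tin_round in the frame of bay_middle between -0.08 and 0.08 m and y of twin_round in the frame of bay_middle between -0.08 and 0.08 m) or (y of tin_round in the frame of bay_right between -0.08 and 0.08 m and y of twin_round in the frame of bay_right between -0.08 and 0.08 m)) and x of tin_round in the frame of display between -0.025 and 0.06 m and height (world z) of each of tin_round, tin_square below 0.006 m and angle between each of tin_round, tin_square's own z axis and vertical below 0.08 rad and linear speed of each of tin_round, tin_square below 0.02 m/s and ((y of tin_square in the frame of bay_left between -0.08 and 0.08 m and y of twin_square in the frame of bay_left between -0.08 and 0.08 m) or (y of tin_square in the frame of bay_middle between -0.08 and 0.08 m and y of twin_square in the frame of bay_middle between -0.08 and 0.08 m) or (y of tin_square in the frame of bay_right between -0.08 and 0.08 m and y of twin_square in the frame of bay_right between -0.08 and 0.08 m)) and x of tin_square in the frame of display between -0.025 and 0.06 m and distance of each of twin_round, twin_square, twin_hex from where it was at the start of the episode below 0.03 m); the robot touches nothing.
It fails at once if a loose tin is lifted off the counter (by more than 15 mm) (height (world z) of any of tin_round, tin_square above 0.015 m).
It fails at once if a tin already in the display is shoved more than 30 mm (distance of any of twin_round, twin_square, twin_hex from where it was at the start of the episode above 0.03 m).
It fails at once if a bystander is moved more than 20 mm (distance of any of lantern, tape_dispenser, postcards from where it was at the start of the episode above 0.02 m).
It also fails if it takes over 72 s, if anything falls off the work surface, if the arm or the gripper's body presses on something with over 40 N, if the wrist force passes 120 N, or if a joint passes its speed limit or range.

## Working session

There is one attempt and no reset: what is moved stays moved. The work goes in short steps, Python scripts to look and compute and a shell command to move; the robot and the scene stay as the last step left them, time stands still between calls to the robot, and variables do not carry over. Pictures are saved under pics/ and viewed, at most 10 in all, crops included, and the job is handed in when it is done.

```bash
mkdir -p pics
cat > h.py <<'E'
import numpy as np,cv2
from scipy.spatial.transform import Rotation as R
from workcell import monitor,vision,ctrl
def K(c):
    f=c["image"].shape[0]/2/np.tan(np.radians(c["fov_y"])/2)
    return np.array([[f,0,c["cx"]],[0,f,c["cy"]],[0,0,1]])
def rot(o):
    o=np.array(o,float)
    return o if o.shape==(3,3) else R.from_rotvec(o).as_matrix()
def world(c,p): return rot(c["orientation"])@np.array(p)+np.array(c["position"])
def pix(c,u,v,z):
    "intersect pixel rays with plane z"
    n=cv2.undistortPoints(np.array([[[u,v]]],float),K(c),np.array(c["D"],float))[0,0]
    d=rot(c["orientation"])@np.array([n[0],n[1],1]); p=np.array(c["position"])
    return p+d*(z-p[2])/d[2]
def proj(c,P):
    Rw=rot(c["orientation"]).T; q=(np.array(P)-c["position"])@Rw.T
    return cv2.projectPoints(q.reshape(-1,1,3),np.zeros(3),np.zeros(3),K(c),np.array(c["D"],float))[0][:,0]
def save(im,n): cv2.imwrite("pics/"+n,im[:,:,::-1])
E
python3 - <<'E'
from h import *
s=monitor.observe(); print(s["time"],np.round(s["tcp_pos"],3),np.round(s["ee_rot"],3),s["opening"])
for cam in("top","scene"):
    c=vision.camera(cam); save(c["image"],cam+"0.png"); print(cam,np.round(c["position"],3),np.round(c["orientation"],3).tolist(),c["fov_y"],c["D"])
    for n in"display bay_left bay_middle bay_right tin_round tin_square twin_round twin_square twin_hex lantern tape_dispenser postcards".split():
        for m in vision.mark_of(n,cam)[:3]:
            w=world(c,m["position"]); print(n,round(m["conf"],2),np.round(w,3),np.round(proj(c,[w])[0]))
E
```

```text
0.0 [ 0.248 -0.627  0.226] [ 5.880e-01 -3.086e+00 -3.000e-03] 0.08753680690063753
top [0.407 0.006 1.032] [-2.155, 2.098, -0.191] 53.43059001406454 [0.03743514 0.         0.         0.         0.        ]
display 0.48 [0.686 0.424 0.004] [111. 166.]
bay_middle 0.21 [ 0.67   0.04  -0.002] [263. 177.]
tin_round 0.77 [ 0.5    0.374 -0.   ] [125. 240.]
tin_round 0.22 [ 0.798  0.063 -0.002] [256. 129.]
tin_square 0.83 [ 0.507 -0.325  0.   ] [409. 245.]
twin_round 0.88 [ 0.386  0.171 -0.002] [205. 290.]
twin_round 0.83 [0.69  0.244 0.003] [183. 167.]
twin_round 0.77 [0.526 0.022 0.002] [269. 234.]
twin_square 0.58 [ 0.658 -0.254 -0.   ] [379. 185.]
twin_hex 0.98 [0.672 0.04  0.002] [263. 176.]
lantern 0.85 [0.687 0.423 0.004] [112. 166.]
tape_dispenser 0.83 [ 0.685 -0.421  0.005] [446. 176.]
postcards 0.95 [0.799 0.061 0.   ] [256. 129.]
scene [1.036 0.772 0.898] [-0.731, -2.617, 1.131] 47.65913810171826 [-0.05805847  0.          0.          0.          0.        ]
bay_left 0.41 [ 0.505  0.375 -0.001] [409. 308.]
tin_round 0.79 [ 0.506  0.375 -0.   ] [408. 308.]
tin_round 0.35 [ 0.683 -0.421 -0.001] [197. 151.]
tin_square 0.62 [ 0.513 -0.329 -0.005] [258. 150.]
twin_round 0.8 [ 0.821  0.212 -0.002] [250. 318.]
twin_round 0.79 [0.532 0.019 0.003] [313. 216.]
twin_round 0.72 [0.394 0.17  0.004] [389. 231.]
twin_square 0.92 [ 0.661 -0.254 -0.004] [226. 179.]
twin_hex 0.63 [0.676 0.045 0.002] [270. 244.]
twin_hex 0.41 [ 0.665 -0.013  0.001] [263. 228.]
lantern 0.87 [ 0.686  0.42  -0.002] [355. 363.]
lantern 0.17 [ 0.659 -0.254 -0.003] [226. 178.]
tape_dispenser 0.95 [ 0.685 -0.419 -0.002] [197. 152.]
postcards 0.94 [ 0.804  0.062 -0.002] [228. 270.]
postcards 0.64 [ 0.664 -0.013 -0.002] [264. 229.]
```

View pics/top0.png

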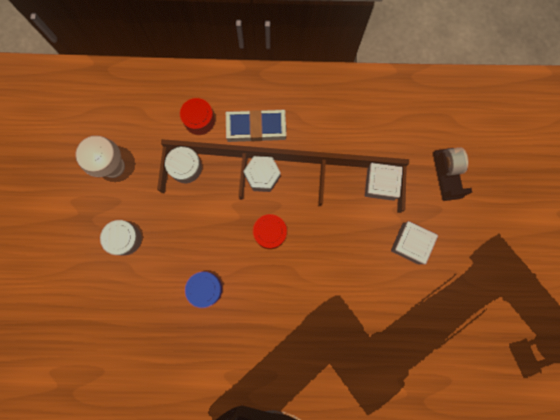

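View pics/scene0.png

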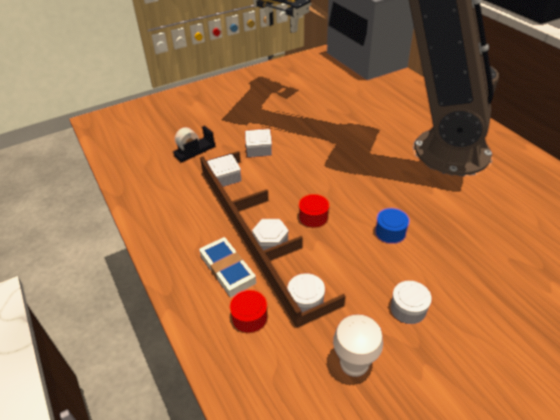

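The top picture shows the round twin in the left bay at (183,164), the hex in the middle bay at (262,173) and the square twin in the right bay at (385,181). The loose tins are at (118,238) for the round and (416,243) for the square.

Round candidates are white (118,238), white (183,164), blue (203,289), red (270,232) and red (197,113). The plain white one on the open counter at the left end, (118,238), is tin_round. The one inside the bay, (183,164), is twin_round, and the coloured ones are look-alikes. Next I'll measure the display, confirm the tins in a crop and get the yaws.

Run:
```python
from h import *
c=vision.camera("top"); im=c["image"]; z=c["range_z"]
v,u=np.mgrid[0:420,0:560]
n=cv2.undistortPoints(np.stack([u,v],-1).reshape(-1,1,2).astype(float),K(c),np.array(c["D"]))[:,0]
P=np.c_[n,np.ones(len(n))]*z.reshape(-1,1); W=(P@rot(c["orientation"]).T+c["position"]).reshape(420,560,3)
np.save("W.npy",W)
def tin(name,pick):
    for r in vision.regions_of(name,"top"):
        m=r["region"]; w=W[m]; t=w[(w[:,2]>.04)&(w[:,2]<.06)]
        if len(t)<50: continue
        rc=cv2.minAreaRect((t[:,:2]*1000).astype(np.float32))
        print(name,round(r["conf"],2),"mean",np.round(t.mean(0),4),"rect",np.round(np.array(rc[0])),np.round(rc[1]),round(rc[2],1),np.round(im[m].mean(0)))
for n_ in("tin_round","tin_square","twin_round","twin_square","twin_hex"): tin(n_,0)
dark=(im.max(2)<95)
for lo,hi,nm in((.05,.07,"wall"),(.03,.047,"div")):
    m=dark&(W[...,2]>lo)&(W[...,2]<hi)&(W[...,0]>.55)&(W[...,0]<.8)&(abs(W[...,1])<.36)
    k,l,st,ce=cv2.connectedComponentsWithStats(m.astype(np.uint8))
    for i in range(1,k):
        if st[i,4]>25:
            t=W[l==i]; rc=cv2.minAreaRect((t[:,:2]*1000).astype(np.float32)); print(nm,st[i],np.round(t.mean(0),4),np.round(cv2.boxPoints(rc)).tolist(),round(rc[2],1))
a=cv2.resize(im[125:285,85:275],None,fx=2.1,fy=2.1); b=cv2.resize(im[125:285,300:490],None,fx=2.1,fy=2.1)
save(np.hstack([a,b]),"crop.png")
```

```text
tin_round 0.73 mean [0.5038 0.374  0.0496] rect [505. 375.] [82. 79.] 65.6 [172. 167. 148.]
tin_round 0.35 mean [ 0.5103 -0.3244  0.0495] rect [ 511. -327.] [77. 77.] 65.9 [173. 163. 144.]
tin_square 0.93 mean [ 0.51   -0.325   0.0495] rect [ 511. -327.] [77. 77.] 65.9 [173. 163. 143.]
twin_round 0.94 mean [0.6879 0.238  0.0493] rect [689. 239.] [82. 77.] 46.4 [172. 166. 146.]
twin_round 0.94 mean [0.3882 0.17   0.0497] rect [389. 171.] [77. 79.] 1.5 [ 64.  79. 142.]
twin_round 0.82 mean [0.5267 0.0189 0.0497] rect [527.  19.] [77. 79.] 1.6 [192.  31.   9.]
twin_square 0.81 mean [ 0.6579 -0.256   0.0493] rect [ 660. -257.] [77. 78.] 83.2 [173. 162. 143.]
wall [ 162  141  246   24 1214] [ 0.7185 -0.0117  0.0588] [[696.0, -309.0], [709.0, -310.0], [743.0, 286.0], [731.0, 286.0]] 86.7
div [187 122  24  10  42] [0.7837 0.2001 0.0356] [[770.0, 230.0], [786.0, 172.0], [800.0, 176.0], [784.0, 234.0]] 15.3
div [158 145  18  46 141] [0.6864 0.2835 0.0383] [[621.0, 288.0], [732.0, 257.0], [739.0, 286.0], [629.0, 316.0]] 74.5
div [193 148 178  56 481] [ 0.7041 -0.0128  0.0389] [[593.0, -217.0], [705.0, -224.0], [730.0, 214.0], [618.0, 220.0]] 86.8
div [395 165  12  46 145] [ 0.6446 -0.3015  0.0389] [[588.0, -303.0], [699.0, -310.0], [700.0, -284.0], [590.0, -277.0]] 86.3
```

View pics/crop.png

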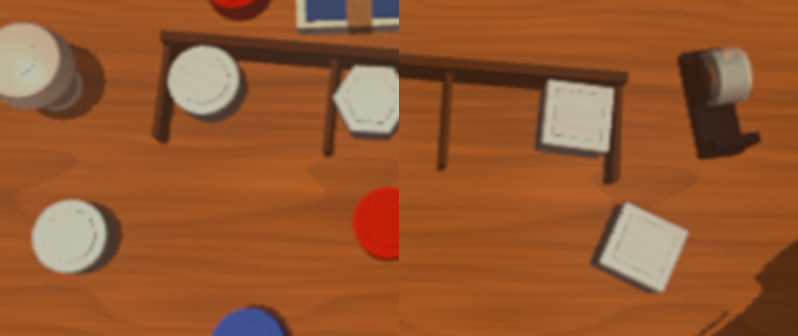

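The crop confirms the plain white round tin at (70,236) as tin_round and the turned square at (642,247), lying in front of the right end, as tin_square. The display yaw is about -3.3°, with its origin at about (0.6636, -0.009). I'll take the square first.

```bash
python3 -m inch '[[8.76,[2.9,3.35,-0.8],4.9],[8.76,[2.9,3.35,-0.8],4.9],[8.76,[2.9,3.35,-0.8],4.9],[8.76,[2.9,3.35,-0.8],4.9],[8.76,[2.9,3.35,-0.8],4.9],[8.76,[2.9,3.35,-0.8],4.9],[8.76,[2.9,3.35,-0.8],4.9],[8.76,[2.9,3.35,-0.8],4.9],[8.76,[2.9,3.35,-0.8],4.9],[8.76,[0,0,0],0]]'
cat > w.py <<'E'
from h import *
import sys
def look(name,cam="wrist",near=None):
    c=vision.camera(cam); im=c["image"]; z=c["range_z"]
    v,u=np.mgrid[0:420,0:560]
    n=cv2.undistortPoints(np.stack([u,v],-1).reshape(-1,1,2).astype(float),K(c),np.array(c["D"]))[:,0]
    W=((np.c_[n,np.ones(len(n))]*z.reshape(-1,1))@rot(c["orientation"]).T+c["position"]).reshape(420,560,3)
    for r in vision.regions_of(name,cam)[:3]:
        w=W[r["region"]]; t=w[(w[:,2]>.042)&(w[:,2]<.058)]
        if len(t)<50: continue
        rc=cv2.minAreaRect((t[:,:2]*1000).astype(np.float32))
        print(cam,name,round(r["conf"],2),len(t),"mean",np.round(t.mean(0),4),"rect",np.round(rc[0],1),np.round(rc[1]),round(rc[2],1))
    return c
s=monitor.observe(); Rt=rot(s["ee_rot"]); print(round(s["time"],2),np.round(s["tcp_pos"],4),"closing yaw",np.degrees(np.arctan2(Rt[1,1],Rt[0,1])).round(1),"j",np.round(s["qpos"],2),"F",np.round(s["wrist_force"],1),s["opening"])
if len(sys.argv)>1:
    for cam in sys.argv[2:]:
        c=look(sys.argv[1],cam)
E
python3 w.py tin_square wrist top
```

```text
time: 2.85
tcp_pos: [0.5109, -0.324, 0.1539]
ee_rot: [1.709, -2.635, -0.001]
wrist_force: [-0.2, 0.7, -0.2]
opening: 0.0879
finger_force: 0.0
2.85 [ 0.5109 -0.324   0.1539] closing yaw 155.9 j [-0.24  0.3  -0.25 -0.   -1.02 -0.18] F [-0.2  0.7 -0.2] 0.0878636188525732
wrist tin_square 0.91 8936 mean [ 0.5102 -0.3289  0.0494] rect [ 511.1 -326.8] [77. 77.] 65.4
```

```bash
python3 -m inch '[[8.76,[0,-0.3,-2.5],-0.4],[8.76,[0,0,-3],0],[8.76,[0,0,-3],0],[8.76,[0,0,-2.5],0],[8.76,[0,0,-2],0],[8.76,[0,0,-1.3],0],[8.76,[0,0,0],0]]'; python3 -m inch '[[7,[0,0,0],0],[7,[0,0,0],0],[7,[0,0,0],0],[7,[0,0,0],0],[7,[0,0,0],0]]'; python3 w.py
```

```text
time: 3.92
tcp_pos: [0.5085, -0.3296, 0.011]
ee_rot: [1.693, -2.645, -0.002]
wrist_force: [-0.5, -0.5, 0.8]
opening: 0.0874
finger_force: 0.0
time: 4.55
tcp_pos: [0.51, -0.3295, 0.0126]
ee_rot: [-1.695, 2.644, -0.002]
wrist_force: [-0.6, -0.9, 6.0]
opening: 0.0757
finger_force: 30.0
4.55 [ 0.51   -0.3295  0.0126] closing yaw 155.3 j [-0.25  0.46 -0.38  0.   -0.72 -0.18] F [-0.6 -0.9  6. ] 0.07569074352578352
```

```bash
python3 -m inch '[[7,[-1.5,0.5,0],0],[7,[-1.5,0.5,0],0],[7,[0,2,0],2.7],[7,[0,2,0],2.7],[7,[0,2,0],2.7],[7,[0,2,0],2.7],[7,[0,2,0],2.7],[7,[0,2,0],2.7],[7,[0,2,0],2.7],[7,[0,2,0],2.7]]'; python3 -m inch '[[7,[0,0,0],0],[7,[0,0,0],0]]'; python3 w.py tin_square top scene
```

```text
time: 5.8
tcp_pos: [0.4794, -0.1591, 0.0125]
ee_rot: [-2.163, 2.278, -0.002]
wrist_force: [0.2, -6.2, 8.3]
opening: 0.0758
finger_force: 30.0
time: 6.05
tcp_pos: [0.4795, -0.1581, 0.0125]
ee_rot: [-2.161, 2.279, -0.001]
wrist_force: [-0.7, 6.4, 11.7]
opening: 0.0757
finger_force: 30.0
6.05 [ 0.4795 -0.1581  0.0125] closing yaw 177.0 j [ 0.07  0.33 -0.62 -0.   -0.62 -0.12] F [-0.7  6.4 11.7] 0.07571906691296597
scene tin_square 0.79 361 mean [ 0.4815 -0.1398  0.0483] rect [ 482.3 -153.1] [79. 81.] 84.6
```

```bash
python3 -m inch '[[7,[1.9,-0.1,0.1],0],[7,[2,-0.1,0],0],[7,[2,-0.1,0],0],[7,[2,-0.1,0],0],[7,[2,-0.1,0],0],[7,[2,-0.1,0],0],[7,[2,-0.1,0],0],[7,[1.0,-0.1,0],0],[7,[0.6,-0.1,0],0],[7,[0,0,0],0]]'; python3 w.py tin_square top scene; python3 w.py twin_square top scene
```

```text
time: 7.5
tcp_pos: [0.6332, -0.1681, 0.0125]
ee_rot: [2.16, -2.28, -0.002]
wrist_force: [-2.1, -0.5, 3.1]
opening: 0.0757
finger_force: 30.0
7.5 [ 0.6332 -0.1681  0.0125] closing yaw 176.9 j [ 0.04  0.52 -0.27 -0.   -0.78 -0.09] F [-2.1 -0.5  3.1] 0.07567134907513368
scene tin_square 0.8 386 mean [ 0.6352 -0.1499  0.0485] rect [ 634.4 -162.6] [77. 76.] 86.3
7.7 [ 0.6332 -0.1681  0.0125] closing yaw 176.9 j [ 0.04  0.52 -0.27 -0.   -0.78 -0.09] F [-3.5 -1.2  5. ] 0.07571849721676344
top twin_square 0.85 370 mean [ 0.6389 -0.2686  0.0492] rect [ 647.7 -260.1] [69. 55.] 84.8
```

```bash
python3 -m inch '[[8.3,[0,0,0],0],[8.3,[0,0,0],0],[8.3,[0,0,0],0],[8.3,[0,0,1],0],[8.3,[0,0,2],0],[8.3,[0,0,3],0],[8.3,[0,0,3],0],[0,[-3,0.3,0],0],[0,[-3,0.3,0],0],[0,[-3,0.2,0],0]]'; python3 -m inch '[[0,[0,0,0],0],[0,[0,0,0],0]]'; python3 w.py tin_square wrist top scene
```

```text
time: 9.15
tcp_pos: [0.5437, -0.1601, 0.1034]
ee_rot: [-2.16, 2.28, -0.001]
wrist_force: [1.6, 0.0, 0.3]
opening: 0.0587
finger_force: 0.0
time: 9.4
tcp_pos: [0.5453, -0.1602, 0.1035]
ee_rot: [-2.16, 2.28, -0.002]
wrist_force: [1.0, -0.7, -0.0]
opening: 0.0386
finger_force: 0.0
9.4 [ 0.5453 -0.1602  0.1035] closing yaw 176.9 j [ 0.06  0.29 -0.39  0.   -0.89 -0.11] F [ 1.  -0.7 -0. ] 0.038576391047229444
wrist tin_square 0.8 8176 mean [ 0.6297 -0.1816  0.0494] rect [ 632.8 -174.4] [59. 77.] 86.8
scene tin_square 0.71 499 mean [ 0.6364 -0.1578  0.0484] rect [ 634.5 -161.2] [76. 78.] 87.4
```

```bash
python3 -m inch '[[0,[0,0,-2],0],[0,[0,0,-3],0],[0,[0,0,-2.5],0],[0,[0,0,-1.3],0],[0,[1,-0.05,0],0],[0,[1,-0.05,0],0],[0,[1,-0.1,0],0],[0,[1,-0.05,0],0],[0,[0.8,-0.05,0],0],[0,[0.5,0,0],0]]'; python3 w.py tin_square scene
```

```text
time: 10.95
tcp_pos: [0.5976, -0.1632, 0.0147]
ee_rot: [2.16, -2.281, -0.0]
wrist_force: [-4.5, 0.1, 4.0]
opening: 0.0006
finger_force: 2.2
10.95 [ 0.5976 -0.1632  0.0147] closing yaw 176.9 j [ 0.05  0.48 -0.35  0.   -0.74 -0.1 ] F [-4.5  0.1  4. ] 0.0005592864836393578
scene tin_square 0.71 408 mean [ 0.659  -0.1526  0.0483] rect [ 656.1 -161.8] [74. 77.] 85.2
```

```bash
python3 -m inch '[[0,[-1.5,0.1,0],0],[0,[-1.5,0.1,0],0],[8.76,[0,0,3],0],[8.76,[0,0,4],0],[8.76,[0,0,4],0],[8.76,[0,0,2.5],0],[8.76,[-0.7,5.5,0],0],[8.76,[-0.7,6,0],0],[8.76,[-0.7,6,0],0],[8.76,[-0.7,6,0],0]]'; python3 -m inch '[[8.76,[-0.7,6,0],0],[8.76,[-0.7,6,0],0],[8.76,[-0.7,6,0],0],[8.76,[-0.7,6,0],0],[8.76,[-0.7,6,0],0],[8.76,[0,0,0],0],[8.76,[0,0,0],0]]'; python3 w.py tin_round wrist top
python3 - <<'E'
from h import *
c=vision.camera("top"); save(c["image"],"top1.png")
E
```

```text
time: 12.3
tcp_pos: [0.5378, 0.0753, 0.1497]
ee_rot: [-2.16, 2.281, -0.0]
wrist_force: [1.4, 0.0, -0.1]
opening: 0.0748
finger_force: 0.0
time: 13.18
tcp_pos: [0.5033, 0.3733, 0.1492]
ee_rot: [2.161, -2.279, -0.0]
wrist_force: [0.1, -0.9, -0.2]
opening: 0.0872
finger_force: 0.0
13.18 [0.5033 0.3733 0.1492] closing yaw 176.9 j [ 0.95  0.34 -0.2  -0.   -1.03 -1.  ] F [ 0.1 -0.9 -0.2] 0.08719556850715166
wrist tin_round 0.68 7973 mean [0.5057 0.3744 0.0495] rect [505.9 376. ] [81. 79.] 66.5
top tin_round 0.76 963 mean [0.5036 0.3744 0.0496] rect [504.3 374.9] [81. 79.] 77.1
```

View pics/top1.png

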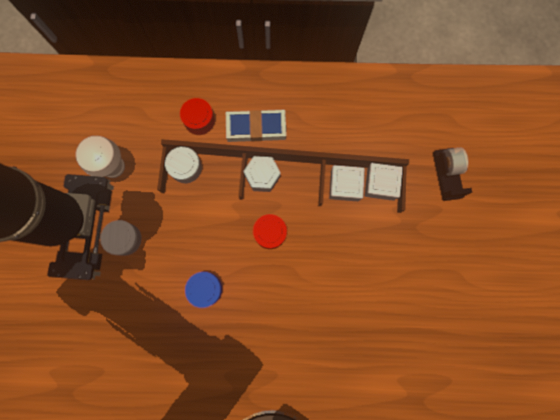

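The square tin now stands at (348,183) beside its twin at (385,181), inside the bay. Next I'll pick the round tin.

```bash
python3 -m inch '[[8.76,[0.2,0.2,-2],0],[8.76,[0,0,-2.5],0],[8.76,[0,0,-2.5],0],[8.76,[0,0,-1.7],0],[8.76,[0,0,-0.5],0],[8.76,[0,0,0],0]]'; python3 -m inch '[[8.76,[0,0,-0.7],0],[8.76,[0,0,-0.5],0],[8.76,[0,0,0],0]]'; python3 w.py tin_round wrist
```

```text
time: 14.18
tcp_pos: [0.5066, 0.3759, 0.0578]
ee_rot: [-2.16, 2.281, -0.0]
wrist_force: [0.2, 0.2, 0.1]
opening: 0.0875
finger_force: 0.0
time: 14.55
tcp_pos: [0.5061, 0.3757, 0.0452]
ee_rot: [2.16, -2.281, 0.0]
wrist_force: [-0.4, 0.5, -0.4]
opening: 0.0872
finger_force: 0.0
14.55 [0.5061 0.3757 0.0452] closing yaw 176.9 j [ 0.95  0.45 -0.3  -0.   -0.82 -1.  ] F [-0.4  0.5 -0.4] 0.08718282975079837
wrist tin_round 0.68 14916 mean [0.5054 0.3685 0.0494] rect [505.9 375.2] [79. 81.] 86.0
```

```bash
python3 -m inch '[[8.76,[0,0,-1.2],0],[8.76,[0,0,-1.2],0],[8.76,[0,0,-0.8],0],[8.76,[0,0,0],0],[7.4,[0,0,0],0],[7.4,[0,0,0],0],[7.4,[0,0,0],0],[7.4,[0,0,0],0],[7.4,[0,0,0],0]]'; python3 -m inch '[[7.4,[0.2,-1.6,0],0],[7.4,[0.2,-2.4,0],0],[7.4,[0.3,-2.4,0],0],[7.4,[0.3,-2.4,0],0],[7.4,[0.3,-2.4,0],0],[7.4,[0.3,-2.4,0],0],[7.4,[0.3,-2.4,0],0],[7.4,[0.3,-2.4,0],0],[7.4,[0.3,-2.4,0],0],[7.4,[0.2,-1.3,0],0]]'; python3 -m inch '[[7.4,[0,0,0],0]]'; python3 w.py tin_round wrist top scene
```

```text
time: 15.78
tcp_pos: [0.5064, 0.376, 0.0137]
ee_rot: [-2.16, 2.281, 0.0]
wrist_force: [-0.7, 0.1, -0.5]
opening: 0.0793
finger_force: 30.0
time: 17.02
tcp_pos: [0.5335, 0.1533, 0.0137]
ee_rot: [-2.159, 2.282, 0.0]
wrist_force: [0.5, 1.9, 1.5]
opening: 0.0794
finger_force: 30.0
time: 17.15
tcp_pos: [0.5333, 0.1533, 0.0137]
ee_rot: [2.158, -2.282, 0.0]
wrist_force: [-0.2, -3.5, 3.5]
opening: 0.0795
finger_force: 30.0
17.15 [0.5333 0.1533 0.0137] closing yaw 176.8 j [ 0.63  0.4  -0.5   0.   -0.67 -0.69] F [-0.2 -3.5  3.5] 0.07954637950517951
wrist tin_round 0.68 17179 mean [0.5333 0.1408 0.0494] rect [534.2 143.1] [80. 60.] 1.0
top tin_round 0.66 163 mean [0.5223 0.132  0.049 ] rect [517.3 137.1] [35. 76.] 50.2
```

```bash
python3 -m inch '[[7.4,[1.5,-0.1,0],0],[7.4,[2,-0.1,0],0],[7.4,[2,-0.1,0],0],[7.4,[2,-0.1,0],0],[7.4,[2,-0.1,0],0],[7.4,[1.4,-0.1,0],0],[7.4,[1,-0.1,0],0],[7.4,[0,0,0],0]]'; python3 w.py twin_round top scene
```

```text
time: 18.45
tcp_pos: [0.653, 0.1488, 0.0137]
ee_rot: [-2.161, 2.279, -0.0]
wrist_force: [0.6, -2.2, 4.2]
opening: 0.0796
finger_force: 30.0
18.45 [0.653  0.1488 0.0137] closing yaw 177.0 j [ 0.51  0.54 -0.23  0.   -0.8  -0.57] F [ 0.6 -2.2  4.2] 0.07959170111373347
top twin_round 0.82 895 mean [0.5272 0.0187 0.0497] rect [527.6  18.5] [80. 77.] 27.3
top twin_round 0.78 977 mean [0.3886 0.1703 0.0499] rect [388.6 170.5] [77. 79.] 1.1
top twin_round 0.61 216 mean [0.6637 0.2423 0.0492] rect [662.1 242.4] [48. 34.] 43.9
scene twin_round 0.88 891 mean [0.6924 0.2414 0.0486] rect [692.5 238.5] [81. 81.] 27.0
scene twin_round 0.83 591 mean [0.3934 0.1742 0.0484] rect [389.5 171.8] [83. 77.] 21.8
scene twin_round 0.64 974 mean [0.8221 0.2138 0.0489] rect [821.2 211.2] [82. 80.] 74.7
```

```bash
python3 -m inch '[[8.5,[0,0,0],0],[8.5,[0,0,0],0],[8.5,[0,0,0],0],[8.5,[0,0,1],0],[8.5,[0,0,2],0],[8.5,[0,0,3],0],[8.5,[0,0,3],0],[0,[-3.1,0.2,0],0],[0,[-3.1,0.2,0],0],[0,[-3.2,0.2,0],0]]'; python3 -m inch '[[0,[0,0,0],0],[0,[0,0,0],0],[0,[0,0,0],0],[0,[0,0,0],0]]'; python3 w.py tin_round wrist top scene
```

```text
time: 19.9
tcp_pos: [0.5576, 0.1539, 0.1044]
ee_rot: [-2.159, 2.281, -0.0]
wrist_force: [-0.1, 0.2, 0.3]
opening: 0.0603
finger_force: 0.0
time: 20.4
tcp_pos: [0.5588, 0.1537, 0.1033]
ee_rot: [2.16, -2.281, -0.0]
wrist_force: [-0.2, 0.8, -0.5]
opening: 0.0206
finger_force: 0.0
20.4 [0.5588 0.1537 0.1033] closing yaw 176.9 j [ 0.61  0.31 -0.36  0.   -0.9  -0.66] F [-0.2  0.8 -0.5] 0.02062226046702496
wrist tin_round 0.8 7340 mean [0.6517 0.135  0.0494] rect [654.3 135.3] [81. 54.] 5.6
top tin_round 0.65 220 mean [0.648  0.1239 0.0492] rect [649.  123.9] [64. 27.] 1.1
scene tin_round 0.69 757 mean [0.6556 0.1525 0.0487] rect [653.2 152.4] [82. 84.] 32.1
```

```bash
python3 -m inch '[[0,[0,0,-2],0],[0,[0,0,-3],0],[0,[0,0,-2.5],0],[0,[0,0,-1.4],0],[0,[1,-0.05,0],0],[0,[1.2,-0.05,0],0],[0,[1.2,-0.1,0],0],[0,[1.2,-0.05,0],0],[0,[0.7,-0.05,0],0],[0,[0.3,0,0],0]]'; python3 -m inch '[[0,[-1.5,0.1,0],0],[0,[-1.5,0.1,0],0],[0,[-1,0,2],0],[0,[-1,0,4],0],[0,[-2,0,4],0],[0,[-4,0,4],0],[0,[-4,0,2],0],[0,[-2,-4,0],0],[0,[0,-4,0],0],[0,[0,-4,0],0]]'; python3 w.py tin_round top scene; python3 w.py tin_square top; python3 w.py twin_round top; python3 w.py twin_square top
python3 - <<'E'
from h import *
c=vision.camera("top"); save(c["image"],"top2.png")
for n in"twin_hex lantern tape_dispenser postcards".split():
    for m in vision.mark_of(n,"top")[:1]: print(n,np.round(world(c,m["position"]),3))
E
```

```text
time: 21.95
tcp_pos: [0.6145, 0.1507, 0.0146]
ee_rot: [2.16, -2.281, -0.0]
wrist_force: [-5.0, -0.0, 5.3]
opening: 0.0003
finger_force: 2.3
time: 23.2
tcp_pos: [0.4429, 0.0321, 0.1748]
ee_rot: [-2.161, 2.278, -0.0]
wrist_force: [0.4, -0.2, 0.2]
opening: 0.0007
finger_force: 0.0
23.2 [0.4429 0.0321 0.1748] closing yaw 177.0 j [ 0.52  0.01 -0.55 -0.   -1.01 -0.57] F [ 0.4 -0.2  0.2] 0.0006608835414874459
top tin_round 0.72 673 mean [ 0.7057 -0.0148  0.0499] rect [667.7  -8.1] [600. 122.] 86.5
top tin_round 0.58 834 mean [0.6698 0.148  0.0495] rect [670.4 148.1] [78. 78.] 3.1
top tin_round 0.5 856 mean [0.6706 0.0425 0.0495] rect [671.5  40. ] [86. 78.] 88.3
scene tin_round 0.85 782 mean [0.6758 0.151  0.0487] rect [674.5 157.1] [102.  81.] 88.2
scene tin_round 0.72 530 mean [0.7262 0.0433 0.0511] rect [678.2  -7.9] [604. 105.] 86.6
23.4 [0.4435 0.0324 0.1745] closing yaw 176.8 j [ 0.52  0.02 -0.55 -0.   -1.01 -0.57] F [-0.3 -0.7  0.2] 0.0007641138992083981
top tin_square 0.89 986 mean [ 0.6522 -0.1665  0.0494] rect [ 653.4 -167.2] [77. 78.] 86.7
23.5 [0.444  0.0333 0.1746] closing yaw 176.9 j [ 0.52  0.02 -0.55 -0.   -1.01 -0.57] F [-0.  -0.1  0.3] -5.3458005059819035e-05
top twin_round 0.8 802 mean [0.8162 0.2113 0.0492] rect [817.6 211.7] [80. 79.] 27.6
top twin_round 0.72 857 mean [0.6881 0.2381 0.0493] rect [688.9 238.6] [81. 78.] 45.2
23.6 [0.4442 0.0336 0.1745] closing yaw 177.0 j [ 0.52  0.02 -0.55 -0.   -1.01 -0.57] F [-0.8  0.3  0.2] 0.00011598191474603453
top twin_square 0.79 986 mean [ 0.6584 -0.2561  0.0494] rect [ 659.9 -257.2] [77. 78.] 83.7
twin_hex [ 0.798  0.067 -0.001]
lantern [0.69  0.237 0.003]
tape_dispenser [ 0.69  -0.422 -0.   ]
postcards [0.799 0.062 0.   ]
```

View pics/top2.png

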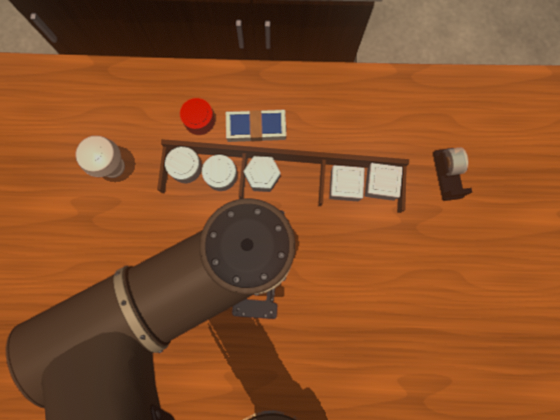

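The picture shows the round tin at (219,172) beside its twin at (183,164), and the square at (348,183) beside its twin at (385,181). Both are about 2 mm in front of their bay centres, well inside. The display tins and the bystanders look where they were, and the arm is clear.

```bash
python3 -m inch '[[0,[0,0,0],0],[0,[0,0,0],0]]'; python3 -c "
from h import *
print(ctrl.finish_job())"
```

```text
time: 24.2
tcp_pos: [0.4443, 0.0328, 0.1745]
ee_rot: [2.16, -2.281, -0.0]
wrist_force: [-0.0, 0.4, 0.2]
opening: 0.0009
finger_force: 0.0
the job is handed in; nothing more can be done
None
```

Both loose tins now stand beside their twins, the round one in the left bay and the square one in the right bay; each measured about 2 mm in front of its bay's centre, the display tins and bystanders looked undisturbed, and I handed the job in at about 24 s (it gave no verdict).

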